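Put the fragrance diffuser together among the ornaments

TASK

Put the fragrance diffuser together where its blue vase stands: first nest the tapered wooden collar in the vase's flared mouth, narrow end down, so that it sits home and level, then take the white wand with the orange head out of its stand and push it down through the collar until the head rests on the collar. Lower both parts in rather than letting them fall, keep the vase upright and about where it is, and do not shift or knock over the ornaments around it. Let go of everything at the end.

Things in the scene. Friction and masses are not known exactly. Their poses are not given: they have to be found in the camera images.
- vase: Loose blue ceramic vase, 108 mm high, belly 92 mm wide, 0.75 kg; origin at the centre of its underside, z up. Its mouth is a cone that narrows from 73 mm inside diameter at the rim (81 mm outside) to 39 mm at 72 mm height. Hollow below, inner floor 6 mm up.
- vase_mouth (a point): Centre of the vase's mouth, at the height of its rim (108 mm above the vase's underside).
- collar_mid (a point): Centre of the loose pale wooden collar (0.12 kg, 80 mm high), 40 mm up its axis; z up. Stands narrow end down: taper 34 mm wide at the bottom, 68 mm at 36 mm up; shoulder to 44 mm; then a round neck 36 mm wide (grip here). A 15 mm hole runs down the axis, wider inside the taper. Nested: this point is about 108.5 mm above the vase's underside, shoulder flush with the rim within a few mm.
- wand_mid (a point): Centre of the loose wand (0.07 kg, 180 mm high), 90 mm up its axis; z up towards the head. White stem 10 mm wide, 130 mm long, last 8 mm tapered to 6 mm; above it an orange round head 22 mm wide, 50 mm high (grip here). Starts upright in the stand, foot 10 mm above the table. Home: head's underside on the collar's neck, wand and collar centres at the same height.
- stand_top (a point): Centre of the top of the fixed dark wooden wand stand, a block 70 x 70 mm and 80 mm high with an upright hole of 11.5 mm, 70 mm deep, in its middle; x and y along its sides.
- knight_mid (a point): Black knight miniature (ornament, loose, leave alone), about 44 mm wide and 100 mm high; this point is 45 mm above its underside.
- pot_rim (a point): Terracotta-coloured pinch pot (ornament, loose, leave alone), 68 mm wide and 50 mm high; this point is the centre of its rim.
- tower_mid (a point): Red acrylic dice tower (ornament, loose, leave alone), 58 x 58 mm and 150 mm high; this point is its centre, x and y along its sides.
- tin_mid (a point): Green tin with a brass lid (ornament, loose, leave alone), 66 mm wide and 72 mm high; this point is its centre.
Not all that is in view belongs to the job. Of the things that look like the part that bears wand_mid, the largest one is meant.

How it is judged:
By the outcome, as a careful person would: the job done as asked, in the order asked, and still so for the second after the job is handed in, with the robot touching nothing.
It also fails if it takes over 64 s, if anything falls off the work surface, if the arm or the gripper's body presses on something with over 40 N, if the wrist force passes 120 N, or if a joint passes its speed limit or range.

ROBOT

A 7-joint arm with a two-finger parallel gripper is mounted at the origin on the work surface. World frame = base frame: x ahead of the robot, y to its left, z up, the work surface at z = 0. Lengths are in m, angles in rad, forces in N, time in s.
With the tool pointing down it reaches from about 0.425 to 0.975 m from the base axis. Payload 16.7 kg.
Tool frame: the origin (TCP) lies at the very end of the fingers, on their centre line; the grasp point (between the pads) lies 19 mm behind it (manip.grasp_offset is the distance from the TCP to the grasp point, in m); x points along the fingers, z is the direction in which the jaws open and shut, and the axes are right-handed (so a half turn about x gives the same grasp; the last joint's range is limited). The gripper opens to 85 mm and grips with 20 to 120 N. Pads are 22 mm wide; open, the fingers measure 114 mm over their backs; the gripper's body (76 mm by 85 mm) begins 54 mm behind the grasp point. The pads swing forward as they close: fully open they stand 13 mm farther back than shut.
Start: joints at [0.986, 0.426, 0.074, 1.606, -0.034, 1.111, -0.067], TCP at [0.285, -0.612, 0.231] pointing down, gripper open.
Joint ranges: [-2.85, 2.85], [-0.5, 2.14], [-1.23, 1.37], [0.21, 2.46], [-1.02, 4.16], [0.16, 2.05], [-2.73, 2.73]. Speed limits (rad/s): [1.89, 1.89, 2.39, 2.39, 3.01, 3.01, 3.01].

INTERFACE

Orientations are given as a rotation vector (axis times angle).
In Python, from bench import manip, viewer, order gives the robot as it stands.
- The arm moves only by the tool move_arm, never from a script. Its arguments are lists of equal length, an entry for each row: "offset": the shift along the tool's x, y, z as a fraction of full scale, a list of three; "angular": the turn, a rotation vector about the tool's x, y, z as a fraction of full scale, a list of three. A call has 1 to 12 rows; each row is the pose to reach, as a shift and turn from the pose commanded when the call began, along the tool's axes at that moment, turning the shorter way round; what a row does not reach only later rows make up. Full scale, the value 1, is 0.5 m for a shift and 2 pi rad for a turn. A row lasts 1/12 s, in which the tool goes at most 41.7 mm and 7.16 degrees, less where a joint would pass 70% of its speed; a pose out of reach is approached as far as the arm can. A call with a number of a shift or a turn outside -1 to 1 is refused whole. A call with a gripper value outside its range is refused whole. "claw" is the opening, from -1 (shut) to 1 (fully open), so that 0 is half open, set as the call begins (left out, the last holds). The fingers move at their own pace and stop on an object; "force" is the grip in N (left out, the last holds). Time passes only in rows, so rows that repeat a pose let the fingers close. It gives the time, the measured TCP pose, the force and the opening at its end, in the units of the state.
- manip.observe(): the state, without advancing time (a new reading comes with each control period).
- viewer.grab_frame(name): name is "side" or "top"; returns (picture, depth): 400x640x3 uint8, red, green, blue; 400x640 float32, m along the optical axis (not along the pixel's ray), 0 where there is no reading.
- viewer.camera_model(name): a dict with "K" (3x3 intrinsics, pixels), "origin" and "orientation" of the camera in the world. Camera axes: x right, y up, looking along -z (the intrinsics and any distortion apply to the point x, -y, -z); pixel columns grow to the right and rows downward; lengths in m; the calibration is good to about 2 mm. A picture is of the moment at which its call begins. camera_model takes no time and is no camera call.
- order.job_done(): hands the job in, once; it reports no verdict.
The state is a dict: "time_s": time; "q": joint angles; "joint_vel": joint speeds; "joint_torque": joint torques, N m; "position": TCP position; "eef_rot": TCP orientation; "ft_force": force on the tool from outside, world axes, zero at the start; "wrist_torque": the same for the moment, N m; "opening": finger opening in m.
Only numpy, scipy, OpenCV 4.12 (cv2) and the standard library are available. Lean on these libraries where they do the work, as an engineer would, in place of code of your own. Each camera call takes 0.05 s, during which the arm holds its last target.

## Working session

There is one attempt and no reset: what is moved stays moved. The work goes in short steps, Python scripts to look and compute and a tool call to move; the robot and the scene stay as the last step left them, time stands still between calls to the robot, and variables do not carry over. Pictures are saved under pics/ and viewed, and the job is handed in when it is done.

Besides the shell and the picture viewer there is one more tool, called as name(argument=value, ...), one argument or row to a line, values as JSON. move_arm: Moves the arm, as the interface text tells. Shift numbers are shares of 0.5 m and turn numbers shares of 2 pi rad, none past 1 either way. Its arguments: {"type":"object","properties":{"offset":{"type":"array","items":{"type":"array","items":{"type":"number"}}},"angular":{"type":"array","items":{"type":"array","items":{"type":"number"}}},"claw":{"type":"number"},"force":{"type":"number"}},"required":["offset","angular"]}

```bash
mkdir -p pics; ls; cat > h.py <<'E'
import numpy as np, cv2
from bench import manip, viewer, order
from scipy.spatial.transform import Rotation as R
def grab(n,tag):
    im,d=viewer.grab_frame(n); cv2.imwrite(f'pics/{tag}.png',im[:,:,::-1]); np.savez(f'{tag}.npz',im=im,d=d); return im,d
def cam(n):
    c=viewer.camera_model(n); o=np.array(c['orientation'],float)
    M=o if o.shape==(3,3) else R.from_rotvec(o).as_matrix()
    return np.array(c['K']),np.array(c['origin']),M,c
def pts(n,d):
    K,o,M,_=cam(n); v,u=np.mgrid[:d.shape[0],:d.shape[1]]
    p=np.stack([(u-K[0,2])/K[0,0]*d,-(v-K[1,2])/K[1,1]*d,-d],-1)
    return p@M.T+o
def ray(n,u,v,z):
    K,o,M,_=cam(n); r=M@np.array([(u-K[0,2])/K[0,0],-(v-K[1,2])/K[1,1],-1]); return o+r*(z-o[2])/r[2]
E
python3 - <<'E'
from h import *
s=manip.observe(); print(s, manip.grasp_offset)
for n in('side','top'):
    print(cam(n)[3]); grab(n,n+'0')
E
```

```text
pics
{'time_s': 0.0, 'q': array([ 0.98555798,  0.42677454,  0.07384165,  1.60660168, -0.03412829,
        1.11083013, -0.06711226]), 'joint_vel': array([0.00035687, 0.00062638, 0.00019216, 0.00126939, 0.00185057,
       0.00130683, 0.00116683]), 'joint_torque': array([ 4.87455179e-05, -9.49828863e+01,  3.76079008e+00, -4.63538790e+01,
        1.92077894e-02,  9.90596978e-03,  2.04141463e-05]), 'position': array([ 0.28471346, -0.61155443,  0.2305843 ]), 'eef_rot': array([ 0.88326529,  1.38558048, -0.88217399]), 'ft_force': array([0.45642876, 0.13861474, 0.31548123]), 'wrist_torque': array([ 0.03021802, -0.04351722, -0.02265271]), 'opening': 0.0851443842401115} 0.0187
{'K': array([[427.81655084,   0.        , 319.99195527],
       [  0.        , 427.81655084, 194.51553325],
       [  0.        ,   0.        ,   1.        ]]), 'origin': array([0.34332943, 0.58439471, 0.60090295]), 'orientation': array([ 0.2128004 , -1.24814733, -2.52353726])}
{'K': array([[392.1433727 ,   0.        , 322.38852506],
       [  0.        , 392.1433727 , 194.67149461],
       [  0.        ,   0.        ,   1.        ]]), 'origin': array([ 0.43044402, -0.02081468,  0.96543585]), 'orientation': array([ 0.15400822, -0.1193933 , -1.57482361])}
```

View pics/side0.png

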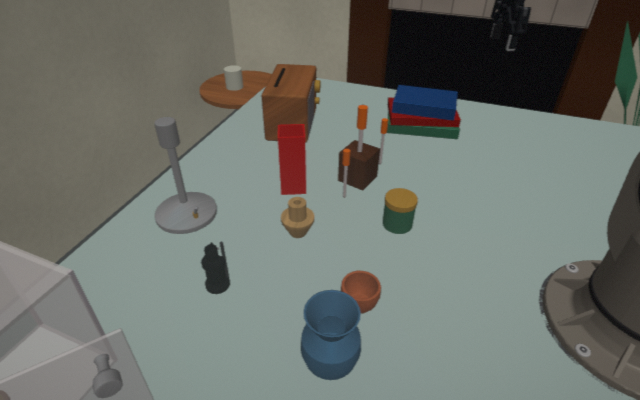

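View pics/top0.png

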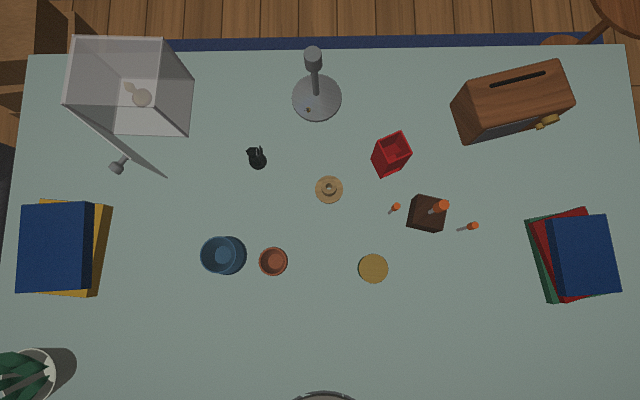

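The side view shows the vase mouth at about (332,312), the collar at (297,215), the stand at (359,165) with the largest wand's head at (362,117), and the tower, knight, pot and tin around them. The top view shows the vase at (223,255), collar (329,189), wand head (441,206) and pot (273,261).

```bash
python3 - <<'E'
from h import *
for n in('top','side'):
    z=np.load(n+'0.npz'); im,d=z['im'],z['d']; P=pts(n,d); hsv=cv2.cvtColor(im,cv2.COLOR_RGB2HSV)
    print(n,'table z',np.median(P[300:330,200:300,2]) if n=='top' else np.median(P[200:240,480:520,2]))
    boxes=dict(top=dict(vase=(195,230,250,280),pot=(255,243,292,280),collar=(310,170,348,208),stand=(402,188,450,236),tower=(365,125,415,182),tin=(355,250,392,287),knight=(243,142,270,172),w1=(385,198,402,216),w3=(455,218,482,234)),
      side=dict(vase=(298,290,364,380),pot=(338,270,384,312),collar=(278,195,318,240),stand=(335,100,382,190),tower=(275,120,310,198),tin=(380,185,418,235),knight=(198,238,232,296),w1=(338,145,355,200),w3=(376,115,392,168)))[n]
    for k,(a,b,c,e) in boxes.items():
        Q=P[b:e,a:c].reshape(-1,3); H=hsv[b:e,a:c].reshape(-1,3); ok=(d[b:e,a:c].ravel()>0)&(Q[:,2]>.008)
        Q=Q[ok];H=H[ok]
        zt=np.percentile(Q[:,2],98); 
        t=Q[Q[:,2]>zt-.008]
        print(k,len(Q),'zmax %.3f'%zt,'top mid',((t.min(0)+t.max(0))/2).round(4),'ext',np.ptp(t,axis=0).round(3),'H',np.median(H,0))
E
```

```text
top table z 0.0007449025720617786
vase 1310 zmax 0.110 top mid [0.4528 0.2269 0.1078] ext [0.078 0.078 0.011] H [101.  92.  68.]
pot 521 zmax 0.053 top mid [0.4373 0.1152 0.0497] ext [0.064 0.063 0.009] H [  9. 130.  91.]
collar 614 zmax 0.082 top mid [ 0.6064 -0.0159  0.0789] ext [0.034 0.035 0.009] H [ 18.  106.  127.5]
stand 1253 zmax 0.191 top mid [ 0.5454 -0.2448  0.1882] ext [0.02  0.021 0.01 ] H [ 11. 104.  60.]
tower 1231 zmax 0.152 top mid [ 0.677  -0.1586  0.1489] ext [0.075 0.074 0.01 ] H [  1. 171.  94.]
tin 707 zmax 0.075 top mid [ 0.4192 -0.1137  0.0727] ext [0.064 0.063 0.009] H [ 21. 136. 125.]
knight 333 zmax 0.098 top mid [0.6867 0.1585 0.096 ] ext [0.023 0.03  0.011] H [75. 22. 37.]
w1 77 zmax 0.128 top mid [ 0.5533 -0.1624  0.1253] ext [0.015 0.015 0.008] H [ 10. 180. 121.]
w3 111 zmax 0.129 top mid [ 0.5093 -0.3263  0.1255] ext [0.013 0.016 0.008] H [ 10. 170. 106.]
side table z 0.0011297329349531648
vase 4613 zmax 0.109 top mid [0.4548 0.227  0.1062] ext [0.08 0.08 0.01] H [103. 108.  95.]
pot 1437 zmax 0.109 top mid [0.4378 0.1996 0.1057] ext [0.039 0.024 0.01 ] H [  9. 138. 107.]
collar 948 zmax 0.082 top mid [ 0.6091 -0.0149  0.0783] ext [0.036 0.037 0.009] H [ 18. 108. 120.]
stand 1912 zmax 0.189 top mid [ 0.548  -0.2441  0.187 ] ext [0.021 0.023 0.011] H [ 11. 108.  65.]
tower 2069 zmax 0.151 top mid [ 0.6794 -0.1564  0.1486] ext [0.073 0.074 0.011] H [  0. 190. 122.]
tin 1242 zmax 0.075 top mid [ 0.4223 -0.1117  0.0712] ext [0.064 0.068 0.009] H [ 21.  109.5 102. ]
knight 1018 zmax 0.098 top mid [0.6888 0.1588 0.0956] ext [0.024 0.034 0.011] H [83. 24. 43.]
w1 634 zmax 0.127 top mid [ 0.5551 -0.1606  0.1241] ext [0.014 0.015 0.01 ] H [ 11. 104.  71.]
w3 319 zmax 0.128 top mid [ 0.5122 -0.3259  0.1245] ext [0.015 0.019 0.009] H [ 12. 100. 115.]
```

```bash
cat >> h.py <<'E'
def plan(tgt,down=True,yaw=None):
    s=manip.observe(); M=R.from_rotvec(s['eef_rot']).as_matrix(); p=np.array(s['position'])
    off=M.T@(np.array(tgt)-p)
    print('t %.2f'%s['time_s'],'p',p.round(4),'off frac',(off/.5).round(4),'rows',np.linalg.norm(off)/.0417)
    z=M[:,2]; cy=np.degrees(np.arctan2(z[1],z[0]))
    if yaw is None: yaw=cy
    a=np.radians(yaw); X=np.array([0,0,-1.]);Z=np.array([np.cos(a),np.sin(a),0]);T=np.stack([X,np.cross(Z,X),Z],1)
    rv=R.from_matrix(M.T@T).as_rotvec(); print('jaw yaw deg',cy.round(1),'ang frac',(rv/2/np.pi).round(4),'deg',np.degrees(rv).round(2),'F',s['ft_force'].round(2),'open',round(s['opening'],4),'q',s['q'].round(2))
E
python3 - <<'E'
from h import *
print(R.from_rotvec(manip.observe()['eef_rot']).as_matrix().round(3))
plan([.6078,-.0154,.20])
E
```

```text
[[-0.001  0.907  0.422]
 [ 0.001  0.422 -0.907]
 [-1.    -0.    -0.001]]
t 0.10 p [ 0.2848 -0.6116  0.2307] off frac [ 0.0622  1.089  -0.8081] rows 16.276863464823503
jaw yaw deg -65.0 ang frac [ 0.     -0.0002  0.    ] deg [ 0.   -0.07  0.01] F [-0.2  -0.15  0.17] open 0.0852 q [ 0.99  0.43  0.07  1.61 -0.03  1.11 -0.07]
```

move_arm(
  offset=[
    [-0.07,0.05,-0.04],
    [-0.14,0.11,-0.08],
    [-0.14,0.18,-0.13],
    [-0.14,0.25,-0.18],
    [-0.14,0.31,-0.23],
    [-0.14,0.38,-0.28],
    [-0.14,0.45,-0.33],
    [-0.14,0.52,-0.38],
    [-0.14,0.58,-0.43],
    [-0.14,0.65,-0.48],
    [-0.14,0.72,-0.53],
    [-0.14,0.79,-0.58],
  ],
  angular=[
    [0,0,0],
    [0,0,0],
    [0,0,0],
    [0,0,0],
    [0,0,0],
    [0,0,0],
    [0,0,0],
    [0,0,0],
    [0,0,0],
    [0,0,0],
    [0,0,0],
    [0,0,0],
  ],
  claw=1,
)

```text
time_s: 1.1
position: [0.5129, -0.1946, 0.3014]
eef_rot: [0.883, 1.384, -0.883]
ft_force: [1.1, -0.4, -0.2]
opening: 0.085
```

```bash
python3 -c "
from h import *
plan([.6078,-.0154,.17])"
```

```text
t 1.10 p [ 0.5129 -0.1946  0.3014] off frac [ 0.2627  0.3233 -0.2449] rows 5.794244932037483
jaw yaw deg -65.0 ang frac [-0.  0.  0.] deg [-0.  0.  0.] F [ 1.13 -0.4  -0.23] open 0.085 q [ 0.42  0.17 -0.2   1.79  0.04  1.18 -0.92]
```

move_arm(
  offset=[
    [0,0.06,-0.04],
    [0,0.12,-0.09],
    [0,0.18,-0.14],
    [0,0.24,-0.18],
    [0.06,0.299,-0.228],
    [0.12,0.299,-0.228],
    [0.18,0.299,-0.228],
    [0.24,0.299,-0.228],
    [0.262,0.299,-0.228],
    [0.262,0.299,-0.228],
    [0.262,0.299,-0.228],
    [0.262,0.299,-0.228],
  ],
  angular=[
    [0,0,0],
    [0,0,0],
    [0,0,0],
    [0,0,0],
    [0,0,0],
    [0,0,0],
    [0,0,0],
    [0,0,0],
    [0,0,0],
    [0,0,0],
    [0,0,0],
    [0,0,0],
  ],
)

```text
time_s: 2.1
position: [0.6009, -0.0303, 0.1722]
eef_rot: [0.884, 1.382, -0.882]
ft_force: [-0.4, 1.0, 1.0]
opening: 0.0856
```

```bash
python3 -c "
from h import *
plan([.6078,-.0154,.049])
grab('side','side1');grab('top','top1')"
```

```text
t 2.10 p [ 0.6009 -0.0303  0.1722] off frac [ 0.2465  0.0245 -0.0214] rows 2.981370180762227
jaw yaw deg -65.1 ang frac [ 0.      0.0002 -0.0003] deg [ 0.    0.06 -0.12] F [-0.44  1.02  0.98] open 0.0856 q [ 0.17  0.38 -0.29  1.82  0.13  0.96 -1.31]
```

View pics/side1.png

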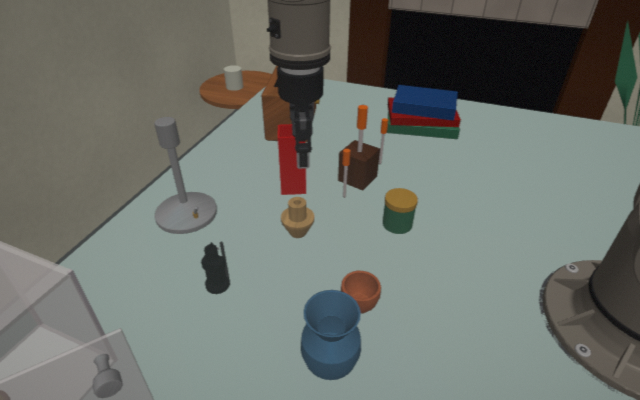

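The side view shows the open fingers at (303,150), above and behind the collar (297,215). I'll centre over it and then descend.

move_arm(
  offset=[
    [0,0.0245,-0.0214],
    [0,0.0245,-0.0214],
    [0,0.0245,-0.0214],
    [0.05,0.0245,-0.0214],
    [0.1,0.0245,-0.0214],
    [0.14,0.0245,-0.0214],
    [0.14,0.0245,-0.0214],
    [0.14,0.0245,-0.0214],
  ],
  angular=[
    [0,0,0],
    [0,0,0],
    [0,0,0],
    [0,0,0],
    [0,0,0],
    [0,0,0],
    [0,0,0],
    [0,0,0],
  ],
)

```text
time_s: 2.87
position: [0.6061, -0.0157, 0.1004]
eef_rot: [0.882, 1.385, -0.884]
ft_force: [0.5, 0.7, 0.5]
opening: 0.0854
```

```bash
python3 -c "
from h import *
plan([.6078,-.0154,.049])
grab('side','side2');grab('top','top2')"
```

```text
t 2.87 p [ 0.6061 -0.0157  0.1004] off frac [0.1027 0.0035 0.0008] rows 1.232632928391322
jaw yaw deg -65.1 ang frac [ 0.     -0.0001  0.0002] deg [ 0.   -0.02  0.07] F [0.53 0.74 0.47] open 0.0854 q [ 0.14  0.47 -0.28  1.86  0.17  0.83 -1.36]
```

View pics/side2.png

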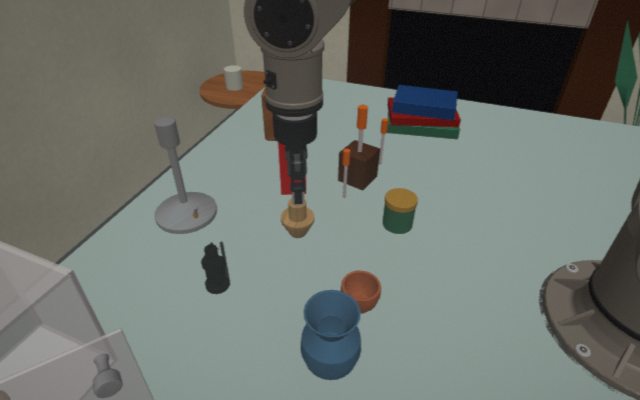

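View pics/top2.png

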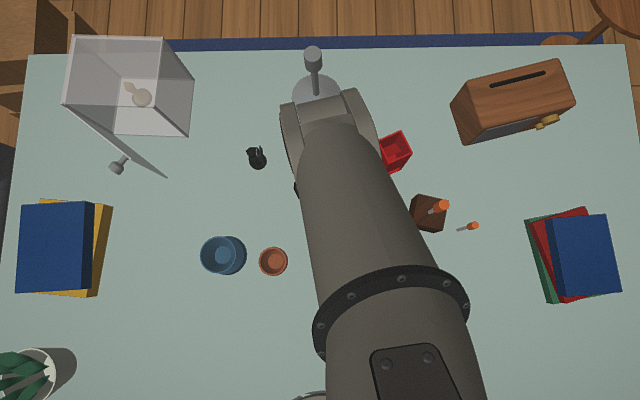

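The fingers are edge-on at (298,190), right above the neck (297,208). Descend.

move_arm(
  offset=[
    [0.04,0.0035,0.0008],
    [0.07,0.0035,0.0008],
    [0.09,0.0035,0.0008],
    [0.103,0.0035,0.0008],
    [0.103,0.0035,0.0008],
    [0.103,0.0035,0.0008],
  ],
  angular=[
    [0,0,0],
    [0,0,0],
    [0,0,0],
    [0,0,0],
    [0,0,0],
    [0,0,0],
  ],
)

```text
time_s: 3.47
position: [0.6086, -0.0149, 0.0495]
eef_rot: [0.883, 1.384, -0.882]
ft_force: [-0.4, -0.1, 0.7]
opening: 0.0856
```

move_arm(
  offset=[
    [0,0,0],
    [0,0,0],
    [0,0,0],
    [0,0,0],
    [0,0,0],
    [0,0,0],
    [0,0,0],
    [0,0,0],
    [0,0,0],
    [0,0,0],
  ],
  angular=[
    [0,0,0],
    [0,0,0],
    [0,0,0],
    [0,0,0],
    [0,0,0],
    [0,0,0],
    [0,0,0],
    [0,0,0],
    [0,0,0],
    [0,0,0],
  ],
  claw=-1,
  force=30,
)

```text
time_s: 4.3
position: [0.6085, -0.0146, 0.0492]
eef_rot: [0.883, 1.384, -0.882]
ft_force: [-1.4, 2.1, 5.2]
opening: 0.0371
```

```bash
python3 -c "
from h import *
plan([.6078,-.0154,.21])
grab('side','side3')"
```

```text
t 4.30 p [ 0.6085 -0.0146  0.0492] off frac [-0.3215 -0.0018  0.0009] rows 3.855451018502175
jaw yaw deg -65.0 ang frac [-0.     -0.     -0.0001] deg [-0.   -0.   -0.03] F [-1.38  2.12  5.23] open 0.0371 q [ 0.12  0.55 -0.26  1.88  0.2   0.74 -1.39]
```

View pics/side3.png

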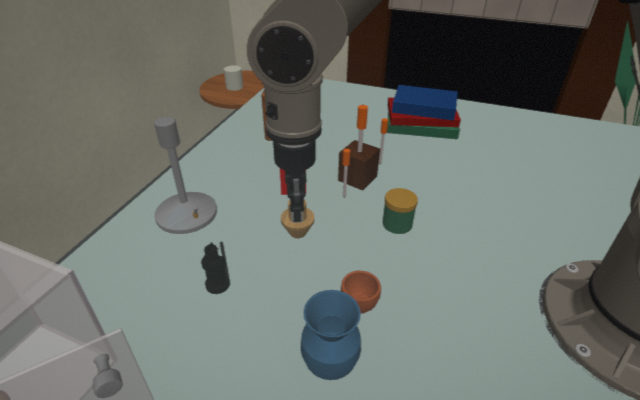

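The jaws hold the neck at (297,205), opening 37 mm. Now I'll lift and bring it over.

move_arm(
  offset=[
    [-0.02,0,0],
    [-0.06,0,0],
    [-0.12,0,0],
    [-0.18,0,0],
    [-0.24,0,0],
    [-0.3,0,0],
    [-0.34,0,0],
    [-0.34,0,0],
    [-0.34,0,0],
  ],
  angular=[
    [0,0,0],
    [0,0,0],
    [0,0,0],
    [0,0,0],
    [0,0,0],
    [0,0,0],
    [0,0,0],
    [0,0,0],
    [0,0,0],
  ],
)

```text
time_s: 5.1
position: [0.6086, -0.015, 0.2204]
eef_rot: [0.883, 1.382, -0.882]
ft_force: [0.9, 0.4, -1.3]
opening: 0.0373
```

```bash
python3 -c "
from h import *
plan([.4538,.227,.217])
grab('side','side4')"
```

```text
t 5.10 p [ 0.6086 -0.015   0.2204] off frac [ 0.006  -0.0766 -0.5694] rows 6.8895700958221235
jaw yaw deg -65.0 ang frac [ 0.      0.0002 -0.0003] deg [ 0.    0.06 -0.12] F [ 0.93  0.44 -1.31] open 0.0373 q [ 0.16  0.34 -0.3   1.76  0.12  1.06 -1.32]
```

View pics/side4.png

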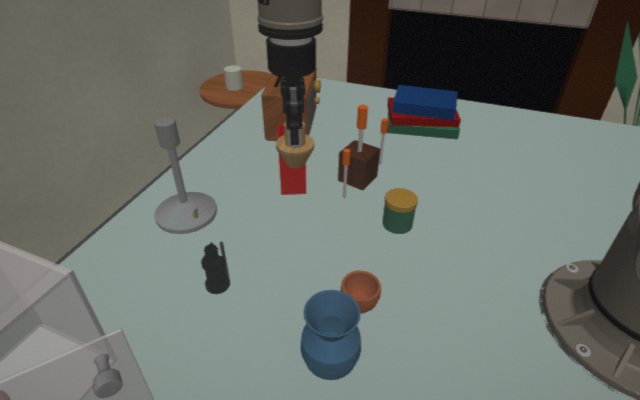

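The collar hangs upright in the jaws at (295,150). Moving over the vase.

move_arm(
  offset=[
    [0,-0.007,-0.05],
    [0,-0.015,-0.11],
    [0,-0.023,-0.17],
    [0,-0.031,-0.23],
    [0,-0.039,-0.29],
    [0,-0.047,-0.35],
    [0,-0.055,-0.41],
    [0,-0.062,-0.46],
    [0,-0.07,-0.52],
    [0,-0.0766,-0.5694],
    [0,-0.0766,-0.5694],
    [0,-0.0766,-0.5694],
  ],
  angular=[
    [0,0,0],
    [0,0,0],
    [0,0,0],
    [0,0,0],
    [0,0,0],
    [0,0,0],
    [0,0,0],
    [0,0,0],
    [0,0,0],
    [0,0,0],
    [0,0,0],
    [0,0,0],
  ],
)

```text
time_s: 6.15
position: [0.4521, 0.2278, 0.2179]
eef_rot: [0.879, 1.386, -0.882]
ft_force: [0.0, -0.7, -1.0]
opening: 0.0374
```

move_arm(
  offset=[
    [0,0,0],
    [0,0,0],
    [0,0,0],
  ],
  angular=[
    [0,0,0],
    [0,0,0],
    [0,0,0],
  ],
)

```text
time_s: 6.4
position: [0.4537, 0.2261, 0.2185]
eef_rot: [0.883, 1.384, -0.884]
ft_force: [0.2, -0.0, -1.2]
opening: 0.0371
```

```bash
python3 -c "
from h import *
plan([.4538,.227,.1175])
grab('side','side5');grab('top','top5')"
```

```text
t 6.40 p [0.4537 0.2261 0.2185] off frac [ 0.2019  0.001  -0.0016] rows 2.4212586974789283
jaw yaw deg -65.1 ang frac [-0.      0.      0.0001] deg [-0.    0.    0.04] F [ 0.19 -0.03 -1.18] open 0.0371 q [-0.17  0.2  -0.47  1.97  0.1   1.   -1.83]
```

View pics/side5.png

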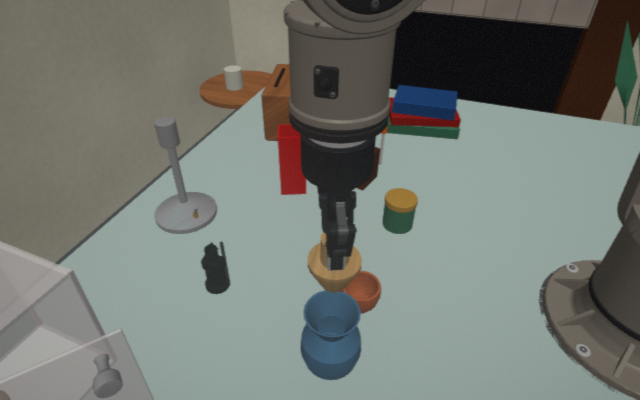

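```bash
python3 -c "
from h import *
from scipy.optimize import least_squares
z=np.load('side5.npz'); im,d=z['im'],z['d'];P=pts('side',d);hsv=cv2.cvtColor(im,cv2.COLOR_RGB2HSV)
def fit(Q,r):
    s=least_squares(lambda c:np.hypot(Q[:,0]-c[0],Q[:,1]-c[1])-r,Q[:,:2].mean(0)+[0,-.02],loss='soft_l1',f_scale=.001);return s.x.round(4),np.abs(s.fun).mean().round(4),len(Q)
m=np.zeros(d.shape,bool);m[235:300,300:368]=1
h=hsv[...,0];m&=(h>13)&(h<26)&(d>0)
Q=P[m];print(np.percentile(Q[:,2],[1,5,50,95,99]).round(3))
zs=.2185+.0195-.049*0-.0  # info
top=np.percentile(Q[:,2],99)
for a,b in((.2055,.2125),):
    S=Q[(Q[:,2]>a)&(Q[:,2]<b)]; print('band',fit(S,.034))
"
```

```text
[0.002 0.186 0.213 0.25  0.275]
band (array([0.4541, 0.225 ]), np.float64(0.0019), 252)
```

The collar hangs centred over the mouth to within 2 mm: collar (334,265), vase mouth (332,312). Lowering in.

move_arm(
  offset=[
    [0.04,0.001,-0.0016],
    [0.08,0.001,-0.0016],
    [0.12,0.001,-0.0016],
    [0.15,0.001,-0.0016],
    [0.17,0.001,-0.0016],
    [0.18,0.001,-0.0016],
    [0.184,0.001,-0.0016],
    [0.188,0.001,-0.0016],
    [0.188,0.001,-0.0016],
    [0.188,0.001,-0.0016],
  ],
  angular=[
    [0,0,0],
    [0,0,0],
    [0,0,0],
    [0,0,0],
    [0,0,0],
    [0,0,0],
    [0,0,0],
    [0,0,0],
    [0,0,0],
    [0,0,0],
  ],
)

```text
time_s: 7.33
position: [0.4539, 0.2282, 0.1255]
eef_rot: [0.883, 1.384, -0.882]
ft_force: [-0.1, 0.3, -1.0]
opening: 0.037
```

```bash
python3 -c "
from h import *
plan([.4538,.227,.1175])
grab('side','side6')"
```

```text
t 7.33 p [0.4539 0.2282 0.1255] off frac [ 0.016  -0.0011  0.0021] rows 0.1936652277692685
jaw yaw deg -65.0 ang frac [-0.     -0.     -0.0002] deg [-0.   -0.   -0.06] F [-0.14  0.35 -0.96] open 0.037 q [-0.21  0.32 -0.45  2.05  0.19  0.81 -1.9 ]
```

View pics/side6.png

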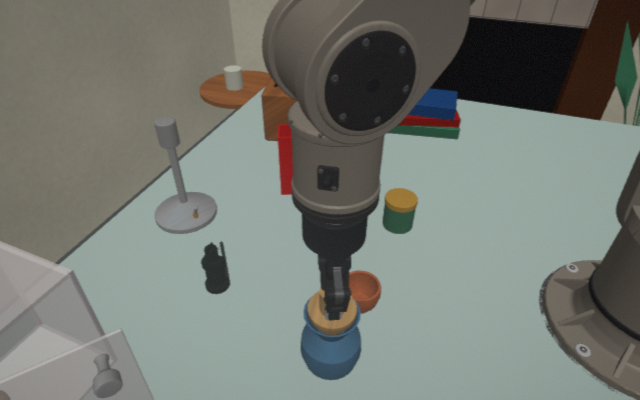

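The collar is in the mouth at (332,310) with no contact force yet. I'll lower it slowly until it touches.

move_arm(
  offset=[
    [0.003,0,0.001],
    [0.006,-0.001,0.002],
    [0.009,-0.001,0.002],
    [0.011,-0.001,0.002],
    [0.013,-0.001,0.002],
    [0.013,-0.001,0.002],
  ],
  angular=[
    [0,0,0],
    [0,0,0],
    [0,0,0],
    [0,0,0],
    [0,0,0],
    [0,0,0],
  ],
)

```text
time_s: 7.88
position: [0.4537, 0.2269, 0.1183]
eef_rot: [0.883, 1.384, -0.882]
ft_force: [1.6, -0.2, 0.1]
opening: 0.0371
```

move_arm(
  offset=[
    [0.001,0,0],
    [0.002,0,0],
    [0.003,0,0],
    [0.003,0,0],
  ],
  angular=[
    [0,0,0],
    [0,0,0],
    [0,0,0],
    [0,0,0],
  ],
)

```text
time_s: 8.22
position: [0.4542, 0.2271, 0.1175]
eef_rot: [0.884, 1.383, -0.882]
ft_force: [3.4, -1.2, 8.7]
opening: 0.0371
```

Contact of 9 N came at the expected height. Release, then check.

move_arm(
  offset=[
    [0,0,0],
    [0,0,0],
    [0,0,0],
    [0,0,0],
    [0,0,0],
    [0,0,0],
  ],
  angular=[
    [0,0,0],
    [0,0,0],
    [0,0,0],
    [0,0,0],
    [0,0,0],
    [0,0,0],
  ],
  claw=0.6,
)

```text
time_s: 8.72
position: [0.4534, 0.2269, 0.1168]
eef_rot: [0.882, 1.385, -0.883]
ft_force: [-0.5, 0.1, -0.3]
opening: 0.0684
```

move_arm(
  offset=[
    [-0.03,0,0],
    [-0.09,0,0],
    [-0.15,0,0],
    [-0.22,0,0],
    [-0.29,0,0],
    [-0.36,0,0],
    [-0.4,0.02,0.07],
    [-0.4,0.04,0.14],
    [-0.4,0.06,0.21],
    [-0.4,0.07,0.28],
    [-0.4,0.08,0.35],
  ],
  angular=[
    [0,0,0],
    [0,0,0],
    [0,0,0],
    [0,0,0],
    [0,0,0],
    [0,0,0],
    [0,0,0],
    [0,0,0],
    [0,0,0],
    [0,0,0],
    [0,0,0],
  ],
)

```text
time_s: 9.63
position: [0.5644, 0.0836, 0.3169]
eef_rot: [0.882, 1.384, -0.882]
ft_force: [0.8, 0.7, 0.4]
opening: 0.0681
```

```bash
cat > chk.py <<'E'
from h import *
import sys
from scipy.optimize import least_squares
def run(tag):
    for n in('side','top'):
        im,d=grab(n,n+tag);P=pts(n,d);hsv=cv2.cvtColor(im,cv2.COLOR_RGB2HSV);h=hsv[...,0]
        near=np.hypot(P[...,0]-.4538,P[...,1]-.227)<.07
        m=near&(d>0)&(h>14)&(h<26)&(P[...,2]>.1)
        Q=P[m]; 
        if len(Q)<30: print(n,'no collar');continue
        t=Q[Q[:,2]>.138];sh=Q[(Q[:,2]>.104)&(Q[:,2]<.12)]
        print(n,'neck top z',np.percentile(Q[:,2],97).round(4),'neck mid',((t.min(0)+t.max(0))/2).round(4),np.ptp(t,axis=0).round(3))
        A=np.c_[sh[:,:2]-[.454,.227],np.ones(len(sh))];k=np.linalg.lstsq(A,sh[:,2],rcond=None)[0];print('shoulder mean z',sh[:,2].mean().round(4),'slope deg',np.degrees(k[:2]).round(2),len(sh))
        b=near&(d>0)&(h>95)&(h<112)&(P[...,2]>.098)&(P[...,2]<.116);Q=P[b];
        print('rim mid',((Q.min(0)+Q.max(0))/2).round(4),np.ptp(Q,axis=0).round(3))
if __name__=='__main__': run(sys.argv[1])
E
python3 chk.py 7; python3 -c "
from h import *
plan([.5467,-.2445,.30])"
```

```text
side neck top z 0.1498 neck mid [0.4541 0.228  0.1448] [0.036 0.036 0.014]
shoulder mean z 0.1124 slope deg [ 1.3  -1.84] 1093
rim mid [0.4542 0.2276 0.1061] [0.079 0.077 0.015]
top no collar
t 9.73 p [0.5658 0.0793 0.3161] off frac [ 0.0333 -0.3039  0.5731] rows 7.7879855098694675
jaw yaw deg -65.4 ang frac [-0.      0.0002  0.0002] deg [-0.    0.07  0.06] F [-0.31 -0.01 -0.09] open 0.0687 q [ 0.03  0.21 -0.34  1.72  0.08  1.22 -1.46]
```

View pics/side7.png

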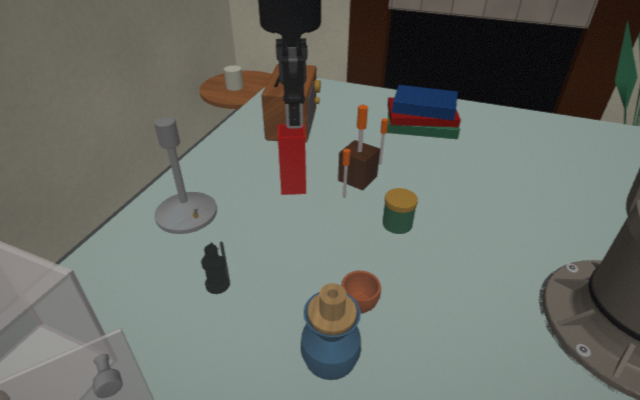

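View pics/top7.png

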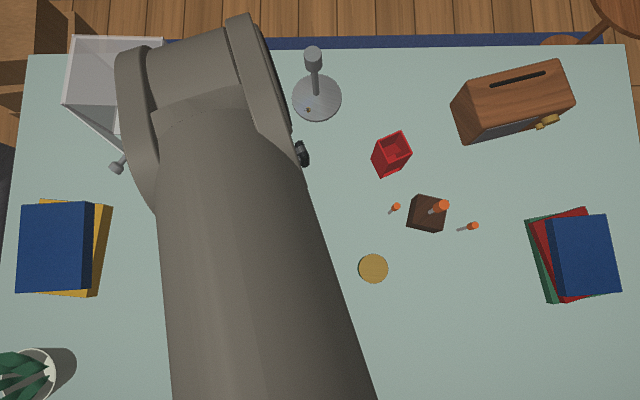

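The collar sits in the mouth at (332,310), neck at (333,300), neck top z about 0.148 after bias and shoulder 0.112, both as expected for home. The ornaments have not moved. Next, the wand.

move_arm(
  offset=[
    [0,-0.03,0.05],
    [0,-0.06,0.11],
    [0,-0.09,0.17],
    [0,-0.12,0.23],
    [0,-0.15,0.29],
    [0,-0.18,0.35],
    [0,-0.21,0.4],
    [0,-0.24,0.46],
    [0,-0.27,0.52],
    [0,-0.304,0.573],
    [0,-0.304,0.573],
    [0,-0.304,0.573],
  ],
  angular=[
    [0,0,0],
    [0,0,0],
    [0,0,0],
    [0,0,0],
    [0,0,0],
    [0,0,0],
    [0,0,0],
    [0,0,0],
    [0,0,0],
    [0,0,0],
    [0,0,0],
    [0,0,0],
  ],
)

```text
time_s: 10.73
position: [0.5461, -0.2403, 0.3165]
eef_rot: [0.885, 1.384, -0.885]
ft_force: [-0.3, 0.9, 1.1]
opening: 0.0684
```

move_arm(
  offset=[
    [0,0,0],
    [0,0,0],
  ],
  angular=[
    [0,0,0],
    [0,0,0],
  ],
)

```text
time_s: 10.9
position: [0.547, -0.2374, 0.3168]
eef_rot: [0.882, 1.385, -0.881]
ft_force: [-0.3, -0.6, -0.8]
opening: 0.0682
```

```bash
python3 chk.py 8; python3 -c "
from h import *
plan([.5467,-.2445,.215])"
```

```text
side neck top z 0.1498 neck mid [0.4541 0.2275 0.1449] [0.036 0.036 0.014]
shoulder mean z 0.1124 slope deg [ 1.57 -1.99] 1093
rim mid [0.4543 0.228  0.1057] [0.079 0.078 0.015]
top neck top z 0.1501 neck mid [0.4517 0.2263 0.1449] [0.033 0.035 0.014]
shoulder mean z 0.1127 slope deg [ 0.87 -1.32] 501
rim mid [0.4528 0.227  0.1059] [0.078 0.078 0.014]
t 11.00 p [ 0.5471 -0.2375  0.3169] off frac [ 0.2038 -0.0067  0.0124] rows 2.4497554333117963
jaw yaw deg -64.9 ang frac [-0. -0. -0.] deg [-0.   -0.01 -0.02] F [0.51 0.66 0.01] open 0.0683 q [ 0.42  0.24 -0.14  1.67  0.03  1.23 -0.86]
```

View pics/top8.png

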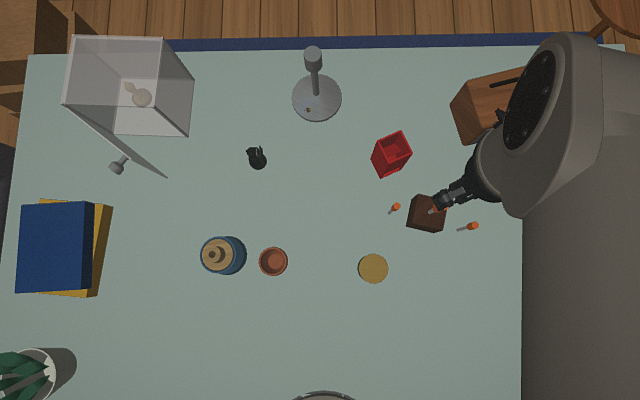

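View pics/side8.png

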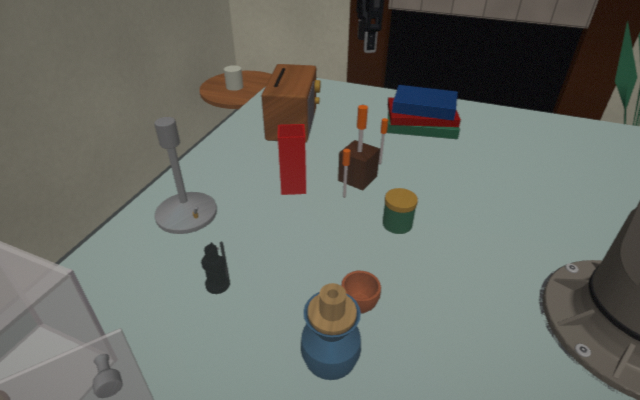

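The top view shows the fingers above the wand head (440,203), with the collar in the vase at (217,256). The shoulder fit suggests 1.5–2° of tilt, so I'll compare it with the level tin lid.

```bash
python3 -c "
from h import *
for n in('side','top'):
    z=np.load(n+'8.npz');d=z['d'];P=pts(n,d)
    for nm,c,r0,r1,zc in(('shoulder',(.454,.2275),.021,.032,.1125),('tin',(.4207,-.1127),0,.028,.073),('necktop',(.454,.2275),.009,.017,.1492),('table',(.53,.05),0,.05,0)):
        if nm!='table' and n=='top': c=(c[0]-.0012,c[1]-.0006)
        r=np.hypot(P[...,0]-c[0],P[...,1]-c[1]);m=(r>r0)&(r<r1)&(d>0)&(abs(P[...,2]-zc)<.005)
        Q=P[m];A=np.c_[Q[:,:2]-c,np.ones(len(Q))]
        for _ in range(4):
            k=np.linalg.lstsq(A,Q[:,2],rcond=None)[0];e=abs(Q[:,2]-A@k);g=e<max(.0015,2*np.median(e));A=A[g];Q=Q[g]
        print(n,nm,len(Q),'z0',k[2].round(4),'slope',np.degrees(k[:2]).round(2),'rms',np.std(Q[:,2]-A@k).round(4))
"
```

```text
side shoulder 574 z0 0.1129 slope [ 0.33 -0.81] rms 0.0007
side tin 338 z0 0.0731 slope [-0.09  0.02] rms 0.0007
side necktop 272 z0 0.149 slope [ 0.27 -0.72] rms 0.0007
side table 1381 z0 0.001 slope [0.05 0.07] rms 0.0008
top shoulder 223 z0 0.1127 slope [-0.11 -1.2 ] rms 0.0008
top tin 324 z0 0.0725 slope [-0.44  0.39] rms 0.0008
top necktop 112 z0 0.1486 slope [ 0.06 -1.12] rms 0.0008
top table 844 z0 0.0004 slope [ 0.12 -0.25] rms 0.001
```

The tilt is about 1° or less, so the collar is seated. Now down to the wand.

move_arm(
  offset=[
    [0,-0.0067,0.0124],
    [0.05,-0.0067,0.0124],
    [0.11,-0.0067,0.0124],
    [0.16,-0.0067,0.0124],
    [0.2,-0.0067,0.0124],
    [0.2,-0.0067,0.0124],
    [0.2,-0.0067,0.0124],
  ],
  angular=[
    [0,0,0],
    [0,0,0],
    [0,0,0],
    [0,0,0],
    [0,0,0],
    [0,0,0],
    [0,0,0],
  ],
  claw=0.5,
)

```text
time_s: 11.58
position: [0.5461, -0.2458, 0.2166]
eef_rot: [0.882, 1.386, -0.883]
ft_force: [0.7, -0.7, 1.4]
opening: 0.0639
```

```bash
python3 -c "
from h import *
plan([.5467,-.2445,.148]); grab('side','side9')"
```

```text
t 11.58 p [ 0.5461 -0.2458  0.2166] off frac [ 0.1372  0.0023 -0.0017] rows 1.6459142246654006
jaw yaw deg -65.0 ang frac [ 0.     -0.0002  0.0002] deg [ 0.   -0.06  0.06] F [ 0.67 -0.67  1.37] open 0.0639 q [ 0.42  0.32 -0.14  1.79  0.05  1.04 -0.86]
```

View pics/side9.png

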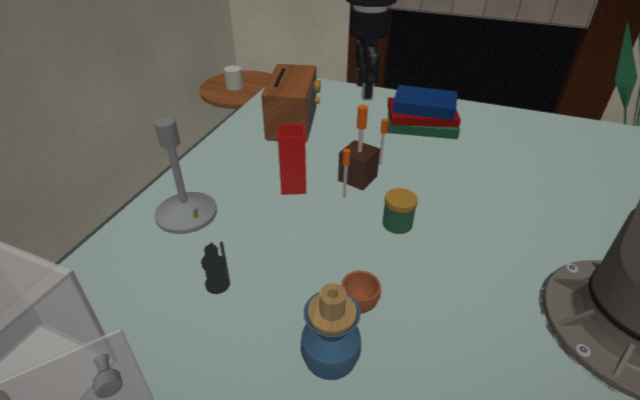

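The fingers at (368,90) line up above the head (362,110). Descend and grip.

move_arm(
  offset=[
    [0.03,0.002,-0.0017],
    [0.06,0.002,-0.0017],
    [0.09,0.002,-0.0017],
    [0.12,0.002,-0.0017],
    [0.137,0.002,-0.0017],
    [0.137,0.002,-0.0017],
    [0.137,0.002,-0.0017],
  ],
  angular=[
    [0,0,0],
    [0,0,0],
    [0,0,0],
    [0,0,0],
    [0,0,0],
    [0,0,0],
    [0,0,0],
  ],
)

```text
time_s: 12.22
position: [0.5474, -0.2448, 0.1494]
eef_rot: [0.883, 1.384, -0.882]
ft_force: [-0.1, 0.1, 0.0]
opening: 0.0642
```

```bash
python3 -c "
from h import *
plan([.5467,-.2445,.148]); grab('side','side10')
im=cv2.imread('pics/side10.png')[60:200,290:450]; cv2.imwrite('pics/side10c.png',cv2.resize(im,None,fx=4,fy=4))"
```

```text
t 12.22 p [ 0.5474 -0.2448  0.1494] off frac [ 0.0028 -0.001  -0.001 ] rows 0.03776250434791179
jaw yaw deg -65.0 ang frac [ 0.      0.0001 -0.0001] deg [ 0.    0.03 -0.04] F [-0.1   0.06  0.05] open 0.0642 q [ 0.42  0.39 -0.13  1.85  0.07  0.9  -0.88]
```

View pics/side10c.png

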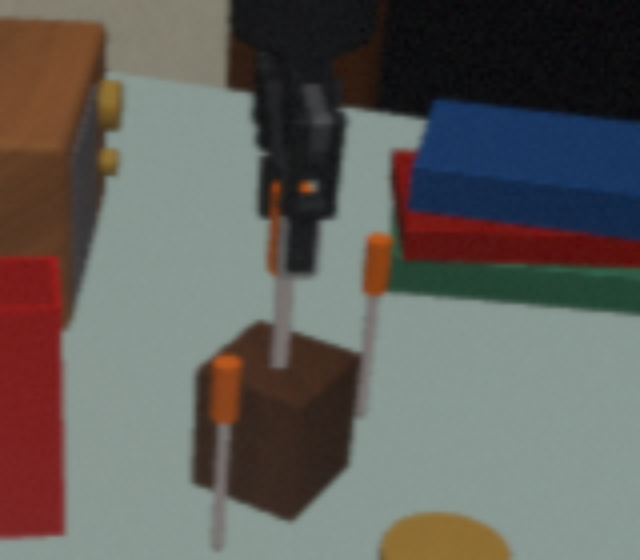

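The head (crop 285,230) is between the fingers, clear of the smaller wands. Close and lift.

move_arm(
  offset=[
    [0,0,0],
    [0,0,0],
    [0,0,0],
    [0,0,0],
    [0,0,0],
    [0,0,0],
    [0,0,0],
    [0,0,0],
    [0,0,0],
  ],
  angular=[
    [0,0,0],
    [0,0,0],
    [0,0,0],
    [0,0,0],
    [0,0,0],
    [0,0,0],
    [0,0,0],
    [0,0,0],
    [0,0,0],
  ],
  claw=-1,
  force=25,
)

```text
time_s: 13.02
position: [0.5472, -0.2447, 0.1488]
eef_rot: [0.883, 1.384, -0.882]
ft_force: [-0.8, 0.4, 6.2]
opening: 0.0213
```

move_arm(
  offset=[
    [-0.02,0,0],
    [-0.05,0,0],
    [-0.08,0,0],
    [-0.12,0,0],
    [-0.16,0,0],
    [-0.2,0,0],
    [-0.24,0,0],
    [-0.29,0,0],
    [-0.34,0,0],
    [-0.36,0,0],
    [-0.36,0,0],
    [-0.36,0,0],
  ],
  angular=[
    [0,0,0],
    [0,0,0],
    [0,0,0],
    [0,0,0],
    [0,0,0],
    [0,0,0],
    [0,0,0],
    [0,0,0],
    [0,0,0],
    [0,0,0],
    [0,0,0],
    [0,0,0],
  ],
)

```text
time_s: 14.02
position: [0.5467, -0.2446, 0.3282]
eef_rot: [0.883, 1.384, -0.882]
ft_force: [-0.6, 0.0, -0.7]
opening: 0.0212
```

```bash
python3 -c "
from h import *
plan([.4537,.2274,.33]); grab('side','side11')"
```

```text
t 14.02 p [ 0.5467 -0.2446  0.3282] off frac [-0.0037  0.2298 -0.9342] rows 11.535632395976034
jaw yaw deg -65.0 ang frac [ 0.  0. -0.] deg [ 0.    0.01 -0.01] F [-0.56  0.01 -0.75] open 0.0212 q [ 0.42  0.24 -0.13  1.65  0.03  1.25 -0.85]
```

View pics/side11.png

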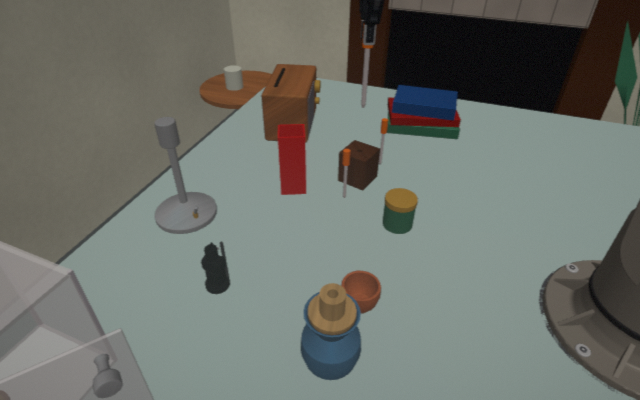

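The wand is out of the stand and upright (365,75); its foot is at z about 0.19, above everything on the path. Carrying it over.

move_arm(
  offset=[
    [0,0.01,-0.04],
    [0,0.022,-0.09],
    [0,0.035,-0.14],
    [0,0.047,-0.19],
    [0,0.059,-0.24],
    [0,0.071,-0.29],
    [0,0.084,-0.34],
    [0,0.096,-0.39],
    [0,0.108,-0.44],
    [0,0.12,-0.49],
    [0,0.133,-0.54],
    [0,0.145,-0.59],
  ],
  angular=[
    [0,0,0],
    [0,0,0],
    [0,0,0],
    [0,0,0],
    [0,0,0],
    [0,0,0],
    [0,0,0],
    [0,0,0],
    [0,0,0],
    [0,0,0],
    [0,0,0],
    [0,0,0],
  ],
)

```text
time_s: 15.07
position: [0.487, 0.0544, 0.3269]
eef_rot: [0.882, 1.386, -0.884]
ft_force: [0.1, 0.0, -0.8]
opening: 0.0214
```

move_arm(
  offset=[
    [0,0.012,-0.05],
    [0,0.024,-0.1],
    [0,0.037,-0.15],
    [0,0.049,-0.2],
    [0,0.061,-0.25],
    [0,0.073,-0.3],
    [0,0.083,-0.335],
    [0,0.083,-0.335],
    [0,0.083,-0.335],
    [0,0.083,-0.335],
  ],
  angular=[
    [0,0,0],
    [0,0,0],
    [0,0,0],
    [0,0,0],
    [0,0,0],
    [0,0,0],
    [0,0,0],
    [0,0,0],
    [0,0,0],
    [0,0,0],
  ],
)

```text
time_s: 15.9
position: [0.4548, 0.2219, 0.3273]
eef_rot: [0.882, 1.385, -0.884]
ft_force: [0.1, -0.8, -1.0]
opening: 0.0214
```

```bash
python3 -c "
from h import *
plan([.4537,.2274,.33]); grab('side','side12');grab('top','top12')"
```

```text
t 15.90 p [0.4548 0.2219 0.3273] off frac [-0.0053  0.0026 -0.0108] rows 0.14817099360580058
jaw yaw deg -65.1 ang frac [-0.      0.      0.0003] deg [-0.   0.   0.1] F [ 0.15 -0.77 -1.02] open 0.0214 q [-0.1   0.1  -0.52  1.83  0.05  1.23 -1.77]
```

View pics/side12.png

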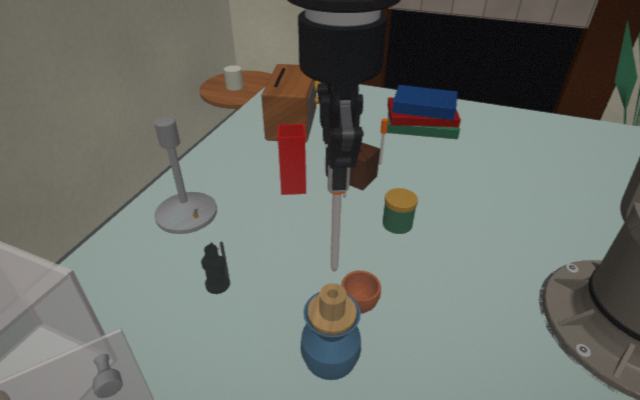

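The wand hangs at (337,230), its foot (335,268) just above the collar hole (333,290). I'll measure the stem axis against the hole.

```bash
cat > stem.py <<'E'
from h import *
import sys
tag=sys.argv[1]; zlo=float(sys.argv[2]);zhi=float(sys.argv[3])
z=np.load('side'+tag+'.npz');d=z['d'];P=pts('side',d);K,o,M,_=cam('side')
p=manip.observe()['position']
m=(np.hypot(P[...,0]-p[0],P[...,1]-p[1])<.03)&(d>0)&(P[...,2]>zlo)&(P[...,2]<zhi)
# by row: horizontal centre column, median depth, then step 4 mm into the stem
C=[]
for v in np.where(m.any(1))[0]:
    us=np.where(m[v])[0]
    if len(us)<3: continue
    q=np.median(P[v,us],0); r=(q-o)[:2];r/=np.linalg.norm(r); c=P[v,us].mean(0); c=np.array([*(c[:2]),c[2]])
    # near surface mean lies ~ (pi/4)*r in front of axis
    C.append([*(c[:2]+r*.0039),c[2],len(us)])
C=np.array(C);A=np.c_[C[:,2]-C[:,2].mean(),np.ones(len(C))]
k=np.linalg.lstsq(A,C[:,:2],rcond=None)[0]
print(len(C),'z',C[:,2].min().round(3),C[:,2].max().round(3),'axis mid',k[1].round(4),'tilt deg',np.degrees(k[0]).round(2),'foot xy',(k[1]+k[0]*(zlo-C[:,2].mean())).round(4),'TCP',p.round(4))
E
python3 stem.py 12 .205 .30
python3 -c "
from h import *
for n in('side','top'):
    z=np.load(n+'8.npz');d=z['d'];P=pts(n,d)
    m=(d>0)&(np.hypot(P[...,0]-.454,P[...,1]-.227)<.03)&(P[...,2]>.1465)&(P[...,2]<.153)
    u=m.astype(np.uint8);c,_=cv2.findContours(u,cv2.RETR_EXTERNAL,cv2.CHAIN_APPROX_NONE);c=max(c,key=cv2.contourArea)
    q=P[m]; (a,b),r=cv2.minEnclosingCircle((q[:,:2]*1000).astype(np.float32));print(n,'neck circle',a,b,r)
"
```

```text
60 z 0.206 0.299 axis mid [0.4552 0.2218] tilt deg [0.12 0.01] foot xy [0.4551 0.2218] TCP [0.4551 0.2217 0.3278]
side neck circle 453.4967956542969 227.4109344482422 18.548969268798828
top neck circle 452.1059875488281 226.7789306640625 18.136417388916016
```

move_arm(
  offset=[
    [0,0.0026,-0.0108],
    [0.02,0.0026,-0.0108],
    [0.04,0.0026,-0.0108],
    [0.052,0.0026,-0.0108],
    [0.056,0.0026,-0.0108],
    [0.056,0.0026,-0.0108],
    [0.056,0.0026,-0.0108],
  ],
  angular=[
    [0,0,0],
    [0,0,0],
    [0,0,0],
    [0,0,0],
    [0,0,0],
    [0,0,0],
    [0,0,0],
  ],
)

```text
time_s: 16.58
position: [0.4539, 0.2282, 0.3003]
eef_rot: [0.882, 1.385, -0.883]
ft_force: [0.0, 0.1, 0.0]
opening: 0.0212
```

```bash
python3 -c "
from h import *
plan([.4537,.2275,.1555]); grab('side','side13')
im=cv2.imread('pics/side13.png')[180:380,250:420]; cv2.imwrite('pics/side13c.png',cv2.resize(im,None,fx=3,fy=3))"; python3 stem.py 13 .18 .27
```

```text
t 16.58 p [0.4539 0.2282 0.3003] off frac [ 0.2896 -0.0009  0.0011] rows 3.4719754401485488
jaw yaw deg -65.0 ang frac [ 0. -0.  0.] deg [ 0.   -0.01  0.01] F [0.   0.1  0.01] open 0.0212 q [-0.11  0.13 -0.53  1.86  0.07  1.17 -1.79]
53 z 0.181 0.269 axis mid [0.4543 0.2282] tilt deg [0.02 0.07] foot xy [0.4543 0.2281] TCP [0.454  0.2283 0.3005]
```

View pics/side13c.png

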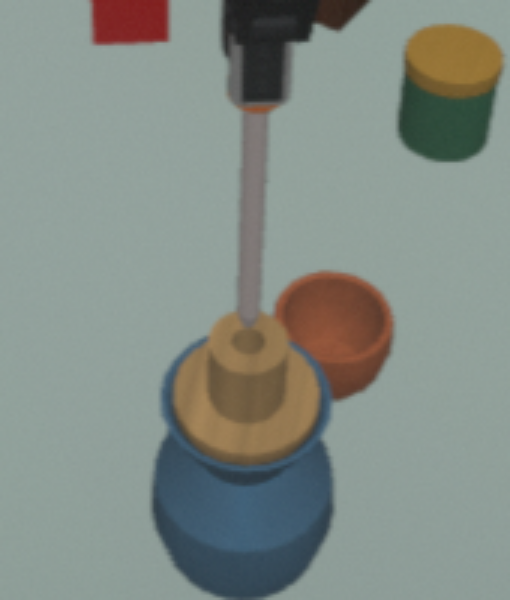

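The foot (crop 248,322) lines up with the hole (crop 248,340), within 1 mm. Inserting, and checking forces as it goes.

move_arm(
  offset=[
    [0.01,-0.001,0.001],
    [0.02,-0.001,0.001],
    [0.03,-0.001,0.001],
    [0.04,-0.001,0.001],
    [0.05,-0.001,0.001],
    [0.06,-0.001,0.001],
    [0.07,-0.001,0.001],
    [0.07,-0.001,0.001],
  ],
  angular=[
    [0,0,0],
    [0,0,0],
    [0,0,0],
    [0,0,0],
    [0,0,0],
    [0,0,0],
    [0,0,0],
    [0,0,0],
  ],
)

```text
time_s: 17.3
position: [0.4533, 0.2273, 0.2642]
eef_rot: [0.882, 1.385, -0.884]
ft_force: [0.8, 0.0, -0.7]
opening: 0.0209
```

```bash
python3 -c "
from h import *
plan([.4537,.2275,.160]); grab('side','side14')
im=cv2.imread('pics/side14.png')[180:380,250:420]; cv2.imwrite('pics/side14c.png',cv2.resize(im,None,fx=3,fy=3))"
```

```text
t 17.30 p [0.4533 0.2273 0.2642] off frac [2.084e-01 1.200e-03 1.000e-04] rows 2.498845055431858
jaw yaw deg -65.0 ang frac [ 0.     -0.      0.0002] deg [ 0.   -0.01  0.08] F [ 0.75  0.   -0.68] open 0.0209 q [-0.11  0.16 -0.53  1.91  0.09  1.1  -1.81]
```

View pics/side14c.png

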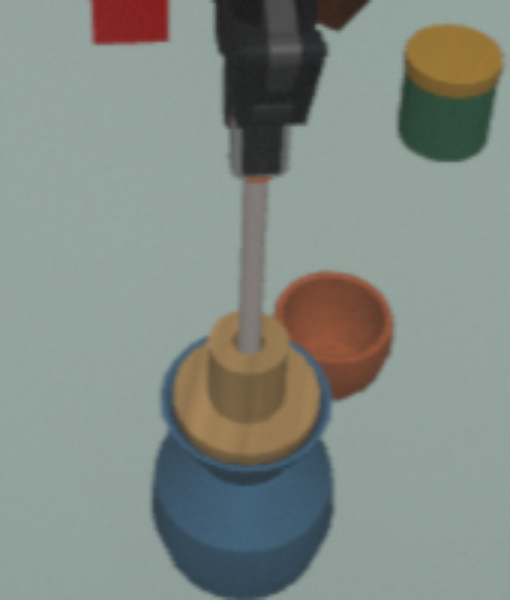

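The stem is in the hole (crop 250,345), force-free. Continue down.

move_arm(
  offset=[
    [0.015,0.001,0],
    [0.03,0.001,0],
    [0.05,0.001,0],
    [0.07,0.001,0],
    [0.09,0.001,0],
    [0.11,0.001,0],
    [0.13,0.001,0],
    [0.15,0.001,0],
    [0.17,0.001,0],
    [0.185,0.001,0],
    [0.195,0.001,0],
    [0.195,0.001,0],
  ],
  angular=[
    [0,0,0],
    [0,0,0],
    [0,0,0],
    [0,0,0],
    [0,0,0],
    [0,0,0],
    [0,0,0],
    [0,0,0],
    [0,0,0],
    [0,0,0],
    [0,0,0],
    [0,0,0],
  ],
)

```text
time_s: 18.35
position: [0.4537, 0.2276, 0.1667]
eef_rot: [0.882, 1.385, -0.883]
ft_force: [0.1, 0.6, 0.1]
opening: 0.0212
```

move_arm(
  offset=[
    [0.004,0,0],
    [0.008,0,0],
    [0.012,0,0],
    [0.012,0,0],
  ],
  angular=[
    [0,0,0],
    [0,0,0],
    [0,0,0],
    [0,0,0],
  ],
)

```text
time_s: 18.68
position: [0.4541, 0.2277, 0.1618]
eef_rot: [0.883, 1.384, -0.883]
ft_force: [0.4, 0.2, -0.5]
opening: 0.0214
```

move_arm(
  offset=[
    [0.002,0,0],
    [0.004,0,0],
    [0.006,0,0],
    [0.008,0,0],
    [0.008,0,0],
    [0.008,0,0],
  ],
  angular=[
    [0,0,0],
    [0,0,0],
    [0,0,0],
    [0,0,0],
    [0,0,0],
    [0,0,0],
  ],
)

```text
time_s: 19.18
position: [0.4541, 0.2278, 0.1578]
eef_rot: [0.883, 1.384, -0.882]
ft_force: [-0.3, -0.0, -1.0]
opening: 0.0217
```

```bash
python3 -c "
from h import *
plan([.4537,.2275,.157]); grab('side','side15')
im=cv2.imread('pics/side15.png')[180:380,250:420]; cv2.imwrite('pics/side15c.png',cv2.resize(im,None,fx=3,fy=3))"
```

```text
t 19.18 p [0.4541 0.2278 0.1578] off frac [ 0.0017 -0.001   0.0002] rows 0.023287485023550582
jaw yaw deg -65.0 ang frac [ 0. -0.  0.] deg [ 0. -0.  0.] F [-0.31 -0.02 -0.96] open 0.0217 q [-0.15  0.28 -0.51  2.02  0.18  0.88 -1.89]
```

View pics/side15c.png

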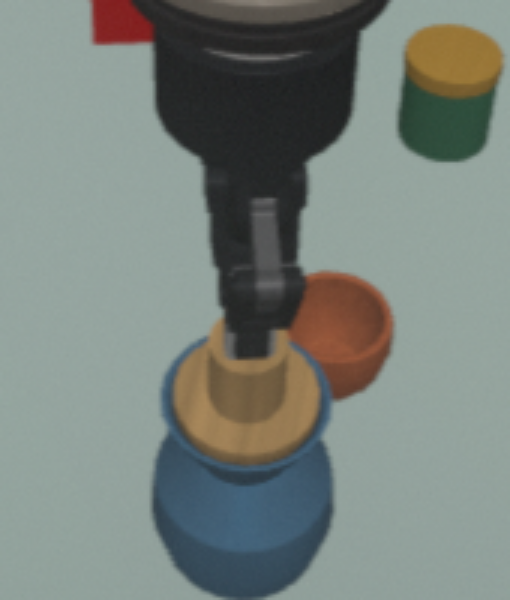

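No contact yet; going on in 1 mm steps.

move_arm(
  offset=[
    [0.002,0,0],
    [0.002,0,0],
    [0.004,0,0],
    [0.004,0,0],
  ],
  angular=[
    [0,0,0],
    [0,0,0],
    [0,0,0],
    [0,0,0],
  ],
)

```text
time_s: 19.57
position: [0.4548, 0.2282, 0.1567]
eef_rot: [0.884, 1.383, -0.881]
ft_force: [-0.9, -2.5, 12.3]
opening: 0.0213
```

move_arm(
  offset=[
    [0.001,0,0],
    [0.002,0,0],
    [0.003,0,0],
    [0.003,0,0],
  ],
  angular=[
    [0,0,0],
    [0,0,0],
    [0,0,0],
    [0,0,0],
  ],
)

```text
time_s: 19.9
position: [0.4554, 0.2286, 0.1561]
eef_rot: [0.885, 1.382, -0.88]
ft_force: [-2.6, -1.5, 26.0]
opening: 0.0216
```

The head bottomed out at the expected height. Ease off and let go.

move_arm(
  offset=[
    [-0.002,0,0],
    [-0.0035,0,0],
    [-0.0035,0,0],
  ],
  angular=[
    [0,0,0],
    [0,0,0],
    [0,0,0],
  ],
)

```text
time_s: 20.15
position: [0.4544, 0.2279, 0.1564]
eef_rot: [0.883, 1.384, -0.882]
ft_force: [0.8, -1.1, 7.0]
opening: 0.021
```

move_arm(
  offset=[
    [0,0,0],
    [0,0,0],
    [0,0,0],
    [0,0,0],
    [0,0,0],
    [0,0,0],
  ],
  angular=[
    [0,0,0],
    [0,0,0],
    [0,0,0],
    [0,0,0],
    [0,0,0],
    [0,0,0],
  ],
  claw=0.4,
)

```text
time_s: 20.65
position: [0.454, 0.2277, 0.156]
eef_rot: [0.882, 1.385, -0.883]
ft_force: [-0.3, 0.5, 0.2]
opening: 0.0593
```

move_arm(
  offset=[
    [-0.02,0,0],
    [-0.06,0,0],
    [-0.12,0,0],
    [-0.18,0,0],
    [-0.24,0,0],
    [-0.3,0,0],
    [-0.34,0.02,0.07],
    [-0.34,0.04,0.14],
    [-0.34,0.06,0.21],
    [-0.34,0.07,0.28],
    [-0.34,0.08,0.35],
    [-0.34,0.08,0.42],
  ],
  angular=[
    [0,0,0],
    [0,0,0],
    [0,0,0],
    [0,0,0],
    [0,0,0],
    [0,0,0],
    [0,0,0],
    [0,0,0],
    [0,0,0],
    [0,0,0],
    [0,0,0],
    [0,0,0],
  ],
)

```text
time_s: 21.65
position: [0.5799, 0.053, 0.3269]
eef_rot: [0.883, 1.384, -0.881]
ft_force: [1.1, 0.5, -0.3]
opening: 0.0597
```

move_arm(
  offset=[
    [0,-0.03,0.07],
    [0,-0.06,0.14],
    [0,-0.09,0.21],
    [0,-0.12,0.28],
    [0,-0.15,0.35],
    [0,-0.18,0.42],
    [0,-0.18,0.42],
    [0,-0.18,0.42],
  ],
  angular=[
    [0,0,0],
    [0,0,0],
    [0,0,0],
    [0,0,0],
    [0,0,0],
    [0,0,0],
    [0,0,0],
    [0,0,0],
  ],
)

```text
time_s: 22.32
position: [0.5855, -0.1766, 0.3265]
eef_rot: [0.885, 1.383, -0.886]
ft_force: [0.6, 1.9, 0.4]
opening: 0.0598
```

```bash
python3 chk.py 16; python3 - <<'E'
from h import *
s=manip.observe();print(s['time_s'],s['position'],s['ft_force'],s['opening'])
for n in('side','top'):
    z=np.load(n+'16.npz');im,d=z['im'],z['d'];P=pts(n,d);h=cv2.cvtColor(im,cv2.COLOR_RGB2HSV)
    m=(d>0)&(np.hypot(P[...,0]-.454,P[...,1]-.227)<.04)&(P[...,2]>.145)&(h[...,0]<14)&(h[...,1]>150)
    Q=P[m];t=Q[Q[:,2]>np.percentile(Q[:,2],98)-.008];print(n,'head z',np.percentile(Q[:,2],[2,50,98]).round(4),'top mid',((t.min(0)+t.max(0))/2).round(4),'low mean',Q[Q[:,2]<.165][:,:2].mean(0).round(4) if (Q[:,2]<.165).any() else None,'high mean',Q[(Q[:,2]>.18)&(Q[:,2]<.195)][:,:2].mean(0).round(4))
    for nm,c,zc in(('tin',(.4207,-.1127),.073),('pot',(.4375,.1152),.05),('knight',(.6877,.1587),.096),('tower',(.678,-.1575),.149)):
        r=np.hypot(P[...,0]-c[0],P[...,1]-c[1])<.06;m=(d>0)&r&(abs(P[...,2]-zc)<.006);Q=P[m]
        if len(Q):print(nm,((Q.min(0)+Q.max(0))/2).round(4))
E
```

```text
side neck top z 0.1492 neck mid [0.4543 0.2297 0.1687] [0.035 0.033 0.061]
shoulder mean z 0.1121 slope deg [ 0.8  -1.83] 1095
rim mid [0.4539 0.2285 0.106 ] [0.079 0.077 0.015]
top neck top z 0.1498 neck mid [0.4527 0.2249 0.1659] [0.035 0.032 0.055]
shoulder mean z 0.1124 slope deg [ 0.46 -0.97] 462
rim mid [0.4528 0.2261 0.1051] [0.078 0.077 0.013]
22.4167 [ 0.58606564 -0.17342505  0.32657574] [0.34114532 0.0508676  1.09499913] 0.059460054379674956
side head z [0.1507 0.1846 0.1995] top mid [0.454  0.2296 0.196 ] low mean [0.4511 0.2358] high mean [0.4513 0.2368]
tin [ 0.4224 -0.1126  0.0712]
pot [0.4396 0.1165 0.0487]
knight [0.6889 0.1594 0.0957]
tower [ 0.6791 -0.1588  0.148 ]
top head z [0.1552 0.1978 0.2006] top mid [0.4523 0.2275 0.1974] low mean [0.4476 0.2195] high mean [0.4444 0.2216]
tin [ 0.4191 -0.1137  0.0731]
pot [0.4373 0.1144 0.0492]
knight [0.6869 0.1586 0.0954]
tower [ 0.6768 -0.1589  0.1487]
```

View pics/side16.png

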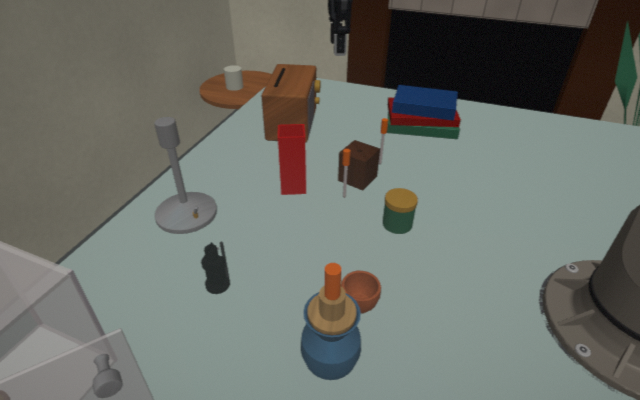

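View pics/top16.png

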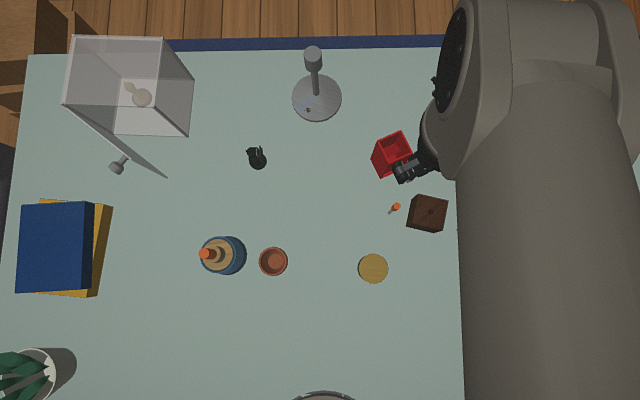

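The wand head sits on the collar at side (333,280). Its top z is 0.1995–0.2006 measured; 0.1985 is expected and the cameras read 1–2 mm high. The vase, pot, tin, knight and tower are where they started. Handing in.

```bash
python3 -c "
from h import *
print(order.job_done())"
```

```text
the job is handed in; nothing more can be done
None
```

The diffuser is together where the vase stands, and I handed the job in at about 22 s of the 64 s limit. I lowered the collar into the vase mouth and released it. Then I took the largest wand out of its stand and pushed it down through the collar until the head stopped on the neck. The gripper is open and well clear of everything.

**Last checks:**
- **Collar:** the neck top read about 0.149–0.150 m, which is home once the cameras' 1–2 mm high reading is allowed for. The shoulder is about flush, within a few millimetres of the rim.
- **Wand:** the head top read 0.1995–0.2006 m against 0.1985 expected, so it is resting on the collar.
- **Vase and ornaments:** the vase, pot, tin, knight and tower all read within about 2 mm of where they started.

**Where readings disagreed:** before the wand went in, the cleaned-up fits put the collar's tilt at about 1°. The cruder fit I repeated afterwards gave 1–2°, which I take to be measurement noise. The two cameras also differ by about 1–3 mm in position, so the figures are only good to that. The push to seat the wand peaked at about 26 N at the wrist, well below the 120 N limit.

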